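# Load the last bottle into the sterilizer and shut its stop lever

## Robot

A 6-joint arm with a two-finger parallel gripper is mounted at the origin on the work surface. World frame = base frame: x ahead of the robot, y to its left, z up, the work surface at z = 0. Lengths are in mm, angles in rad, forces in N, time in s.
With the tool pointing down it reaches from about 300 to 950 mm from the base axis. Payload 3.1 kg.
Tool frame: the origin (TCP) lies on the mounting face of the last link; the fingertips stand 173 mm ahead of it and the grasp point (between the pads) lies ahead of it (arm.hold_point_z is the z of the grasp point in the tool frame, in mm); z points along the fingers, y is the direction in which the jaws open and shut (so a half turn about z gives the same grasp; the last joint's range is limited). The gripper opens to 85 mm and grips with 20 to 120 N. Pads are 22 mm wide; open, the fingers measure 114 mm over their backs; the gripper's body (76 mm by 85 mm) begins 54 mm behind the grasp point. The pads swing forward as they close: fully open they stand 13 mm farther back than shut.
Start: joints at [1.147, 0.308, 1.634, -0, 1.2, -0.07], TCP at [216.567, 586.287, 404.672] pointing down, gripper open.
Joint ranges: [-3.06, 3.06], [-0.79, 1.96], [0.05, 2.63], [-1.19, 4.34], [0.05, 2.64], [-2.94, 2.94]. Speed limits (rad/s): [2.79, 2.79, 3.14, 3.14, 3.14, 3.14].

## Interface

Orientations are given as a 3x3 rotation matrix whose columns are the frame's x, y, z axes.
In Python, from rig import arm, jaws, planner, camera, job_done gives the robot as it stands. The module is installed in compiled form; this text tells all that it offers. Calls block until the motion is done:
- arm.reach(position, orientation): joint-space move of the TCP to a pose.
- arm.line_to(position, velocity=150, rotation=None, guard=None): straight line of the TCP; rotation=None keeps the orientation; velocity is the mean speed in mm/s. With guard (N) it stops when the force on the tool has changed by that much, and returns True; else False.
- arm.move_joints(angles): joint-space move.
- jaws.grip(opening, f_grip=None): finger opening in mm; f_grip is the grip in N (None keeps the last); returns when the fingers have stopped.
- arm.dwell(seconds).
- planner.solve_ik(position, orientation): joint angles nearest the present ones, or None.
- camera(name): name is "scene" or "top"; returns a dict with "color" (480x640x3 uint8, blue, green, red), "z_map" (480x640 float32, mm along the optical axis (not along the pixel's ray), 0 where there is no reading), "vfov" (degrees; the focal length in pixels is half the picture's height over the tangent of half this angle, whatever the lens; pixels are square), "cx", "cy" (the principal point, pixels), "R" (3x3) and "t" (3): a world point X has camera coordinates R X + t. Camera axes: x right, y down, z forward; pixel columns grow to the right and rows downward; lengths in mm; the calibration is good to about 2 mm. A picture is of the moment at which its call begins.
A pose or a line that the arm cannot do raises arm.MotionError and nothing moves.
- job_done(): hands the job in, once; it reports no verdict.
Readings, each from a call of its own:
- arm.current_time(): time.
- arm.current_joint_positions(): joint angles.
- arm.current_joint_vel(): joint speeds.
- arm.current_joint_torque(): joint torques, N m.
- arm.current_eef_pos(): TCP position.
- arm.current_eef_rot(): TCP orientation.
- arm.current_wrist_force(): force on the tool from outside, world axes, zero at the start.
- arm.current_torque(): the same for the moment, N m.
- arm.current_width(): finger opening in mm.
Only numpy, scipy, OpenCV 4.12 (cv2) and the standard library are available. Lean on these libraries where they do the work, as an engineer would, in place of code of your own. Each camera call takes 0.05 s, during which the arm holds its last target.

## Task

Swing the stop lever at the front of the sterilizer cabinet fully open, then slide the bottle that stands on the lowered door along the floor between the two guide rails, in under the roof, until it is fully home against the back stop; keep it upright and down on the floor the whole way in, never lifting it over the rails or the lever. Then swing the lever fully shut behind it and let go, leaving the other bottles, the ramekin and the nipple where they are.

Things in the scene. Friction and masses are not known exactly. Their poses are not given: they have to be found in the camera images.
- cabinet: White compact UV sterilizer cabinet with clear panes, fixed, 200 deep x 300 wide x 296 mm high; its pull-down door lies lowered in front as a fixed grey apron level with the cabinet floor, both 22 mm above the counter: door x -181 to -1 mm, y +-140; floor x 0 to 200. Origin: on the counter under the middle of the roof's front edge; x points into the cabinet, away from the robot, y left, z up.
- roof_edge (a point): Middle of the lower front edge of the roof (cabinet frame x 0, y 0, z 270 mm). The roof covers everything behind it, underside 270 mm above the counter (white lintel along its front, up to 296 mm): a tool working beneath must lean back out of the open front. Side panes' inner faces at cabinet y +-140 mm, back pane at x 192.
- lane_mouth (a point): Point on the floor in the mouth of the lane (cabinet frame x -80, y 0, z 22 mm; same axes). The lane runs straight along cabinet x between two fixed steel rails 6 mm thick, 12 mm high above the floor, inner faces at y +-31 from x -50 to 73 mm; in front of that they flare outward to y of about +-46 at x -82.
- home (a point): Point on the floor at the lane's inner end (cabinet frame x 45, y 0, z 22 mm; same axes): the centre of the bottle's underside is here when the bottle touches the back stop, a steel bar 22 mm high with its face at cabinet x 73 mm.
- lever (a joint): Quarter-turn stop lever on a vertical pivot, rad. 0 = fully shut: arm points to cabinet -y, right across the lane; 1.571 = fully open: arm points out of the cabinet (-x), beside the lane; opens clockwise seen from above, stops at both ends. Starts shut or up to 0.25. Steel arm 110 mm long, 14 wide, 20 to 30 mm above the floor, over the rails. Light friction (0.5 N at the post); stays where left.
- lever_post (a point): On the axis of the lever's upright black post, 55 mm above the cabinet floor; moves with the lever. The post is round, 14 mm in diameter, 60 mm from the pivot axis, and rises from 30 to 72 mm above the floor.
- lever_hinge (a point): Point on the lever's vertical pivot axis at floor level: cabinet frame x -20, y 75, z 22 mm.
- bottle: The bottle to load: empty, clear, squat and rigid, standing upright on the lowered door in front of the lane's mouth and to its right, 56 mm in diameter up to 74 mm, then a shoulder and a white cap 40 mm in diameter, 100 mm high in all, about 0.09 kg. Origin: centre of its underside; z up.
- left_bottle: Bystander: a like bottle standing inside the cabinet left of the lane. Origin: centre of its underside.
- right_bottle: Bystander: a like bottle standing inside the cabinet right of the lane. Origin: centre of its underside.
- ramekin: Bystander: white ceramic ramekin, 72 mm in diameter, 42 mm high, on the counter beside the door. Origin: centre of its underside.
- nipple: Bystander: pink silicone bottle nipple, foot 46 mm in diameter, 46 mm high, standing on the counter beside the door. Origin: centre of its underside.

How it is judged:
By the outcome, as a careful person would: the job done as asked, in the order asked, and still so for the second after the job is handed in, with the robot touching nothing.
It also fails if it takes over 67 s, if anything falls off the work surface, if the arm or the gripper's body presses on something with over 40 N, if the wrist force passes 120 N, or if a joint passes its speed limit or range.

## Working session

There is one attempt and no reset: what is moved stays moved. The work goes in short steps, each a Python script; the robot and the scene stay as the last script left them, time stands still between calls to the robot, and variables do not carry over. Pictures are saved under pics/ and viewed, and the job is handed in when it is done.

```bash
mkdir -p pics; ls
cat > h.py <<'E'
import numpy as np, cv2
from rig import arm, jaws, planner, camera, job_done
def snap(name,fn):
    c=camera(name); cv2.imwrite(fn,c['color']); np.savez(fn.replace('.png','.npz'),**{k:np.array(v) for k,v in c.items()}); return c
def cam(fn): return dict(np.load(fn.replace('.png','.npz')))
def f(c): return 240/np.tan(np.radians(float(c['vfov']))/2)
def at(c,u,v,z=None,depth=None):
    r=np.array([(u-c['cx'])/f(c),(v-c['cy'])/f(c),1.]); R=c['R'];o=-R.T@c['t']; d=R.T@r
    if z is not None: return o+d*(z-o[2])/d[2]
    if depth is None: depth=float(c['z_map'][int(round(v)),int(round(u))])
    return o+d*depth
def proj(c,X):
    p=c['R']@np.array(X,float)+c['t']; return np.array([c['cx']+f(c)*p[0]/p[2],c['cy']+f(c)*p[1]/p[2]])
E
python3 - <<'E'
from h import *
for n in('scene','top'):
    c=snap(n,f'pics/{n}0.png'); print(n,f(c),c['cx'],c['cy'],c['R'].round(3).tolist(),(-c['R'].T@c['t']).round(0))
print(arm.current_time(),arm.hold_point_z,arm.current_eef_rot())
E
```

```text
pics
scene 451.3757057309384 322.2468189357119 237.2584113030585 [[-0.707, -0.707, 0.012], [-0.602, 0.593, -0.534], [0.37, -0.385, -0.845]] [299. 345. 880.]
top 489.5218747325713 322.64445892600185 239.38118707922482 [[0.006, -1.0, -0.028], [-0.986, -0.001, -0.17], [0.169, 0.029, -0.985]] [ 444.   15. 1195.]
0.1 154.70000000000002 [[-9.38078349e-01  3.46422046e-01 -8.81836272e-04]
 [ 3.46423134e-01  9.38076353e-01 -1.94138851e-03]
 [ 1.54689974e-04 -2.12666301e-03 -9.99997727e-01]]
```

View pics/scene0.png

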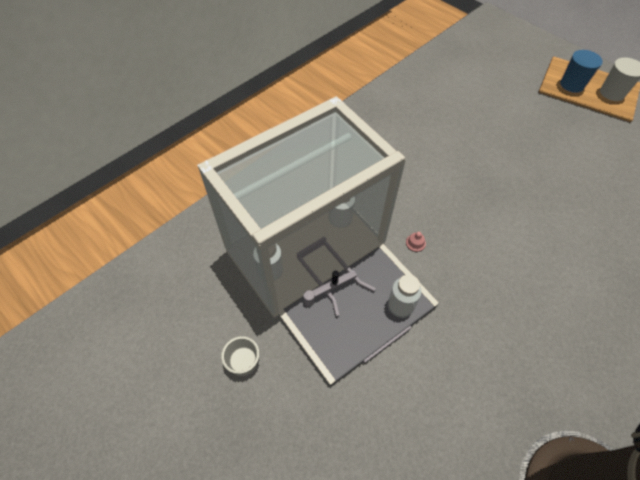

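View pics/top0.png

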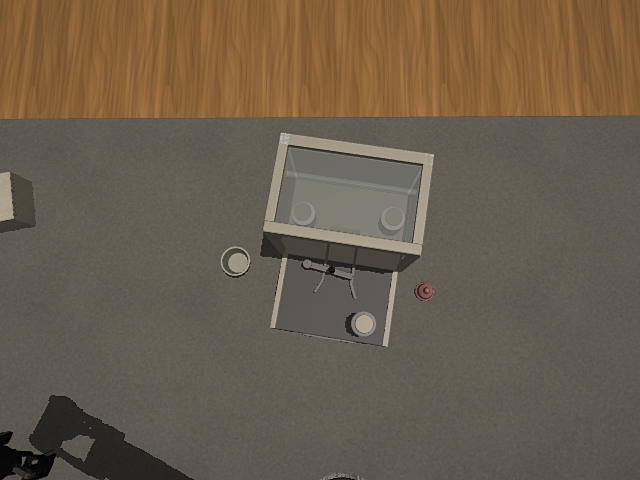

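Run:
```python
import cv2
a=cv2.imread('pics/top0.png'); cv2.imwrite('pics/top0c.png',cv2.resize(a[120:360,260:450],None,fx=3.3,fy=3.3*0.75 if 0 else 2.5,interpolation=cv2.INTER_CUBIC)) if 0 else cv2.imwrite('pics/top0c.png',cv2.resize(a[215:355,260:440],None,fx=4,fy=4,interpolation=cv2.INTER_CUBIC))
a=cv2.imread('pics/scene0.png'); cv2.imwrite('pics/scene0c.png',cv2.resize(a[235:385,260:450],None,fx=4,fy=4,interpolation=cv2.INTER_CUBIC))
```

```text
(no output)
```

View pics/top0c.png

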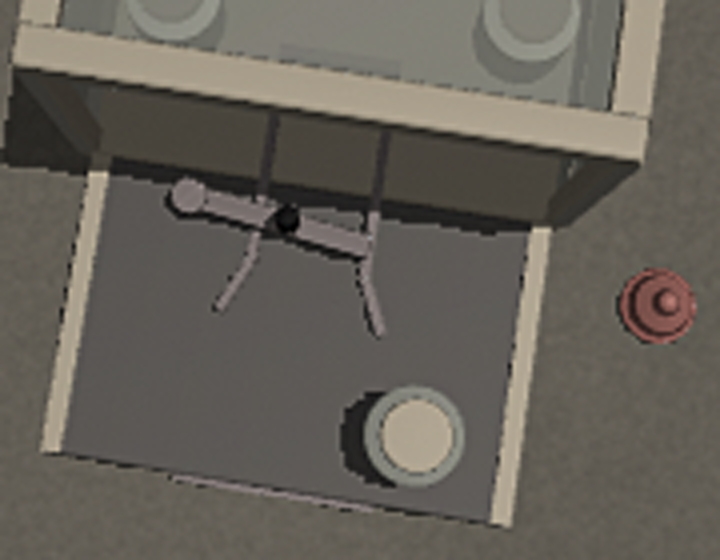

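View pics/scene0c.png

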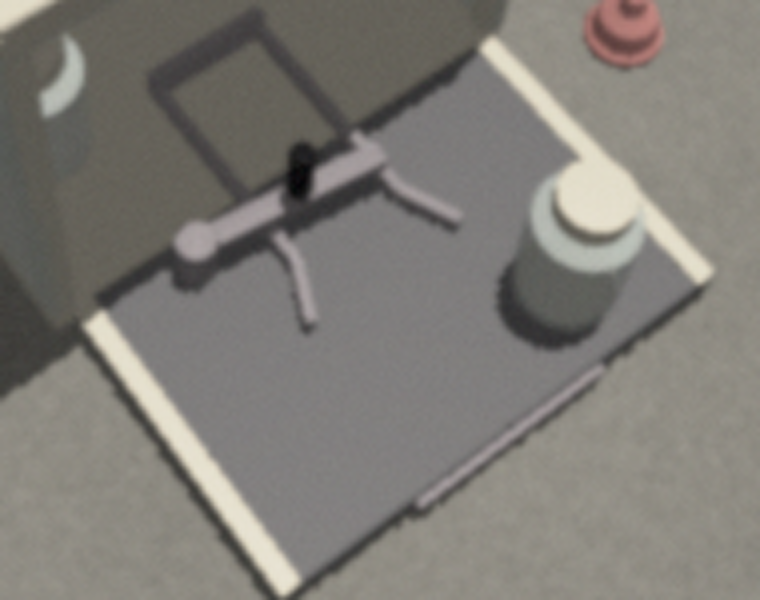

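```bash
cat > fit.py <<'E'
from h import *
from scipy.optimize import least_squares
T=cam('pics/top0.png');S=cam('pics/scene0.png')
tp=lambda u,v:(260+u/4-.4,215+v/4-.4)
sp=lambda u,v:(260+u/4-.4,235+v/4-.4)
# cabinet-frame points & pixels
P=[(T,tp(14,66),(0,150,296)),(T,tp(642,161),(0,-150,296)),
   (T,tp(216,309),(-82,48,34)),(T,tp(379,334),(-82,-48,34)),
   (T,tp(42,452),(-181,140,24)),(T,tp(511,526),(-181,-140,24)),
   (S,sp(285,597),(-181,140,24)),(S,sp(713,275),(-181,-140,24)),
   (S,sp(310,325),(-82,48,34)),(S,sp(460,218),(-82,-48,34)),
   (T,tp(188,193),(-20,75,54)),(S,sp(196,240),(-20,75,54))]
def w(p,X):
    c,s=np.cos(p[2]),np.sin(p[2]); return np.array([p[0]+c*X[0]-s*X[1],p[1]+s*X[0]+c*X[1],X[2]])
def res(p): return np.concatenate([proj(c,w(p,X))-np.array(q) for c,q,X in P])
r=least_squares(res,[700,0,0],loss='soft_l1',x_scale=[10,10,.01])
print(r.x, np.round(r.fun.reshape(-1,2),1).tolist())
p=r.x
def inv(p,X):
    c,s=np.cos(p[2]),np.sin(p[2]); d=X[:2]-p[:2]; return np.round([c*d[0]+s*d[1],-s*d[0]+c*d[1]],1)
if __name__=='__main__':
  b=at(T,*tp(417,436),z=122); b2=at(S,*sp(597,195),z=122); print('bottle',b,b2,inv(p,b),inv(p,b2))
  q=at(T,*tp(289,214),z=94); q2=at(S,*sp(301,150),z=94)
  for k in(q,q2):
    l=inv(p,k); print('post',k,l,'r',np.hypot(l[0]+20,l[1]-75),'ang',np.arctan2(-(l[0]+20),-(l[1]-75)))
  print('left/right', [inv(p,at(T,260+u/4,215+v/4,z=122)) for u,v in((172,0),(532,20))], 'ram',at(T,236,262,z=42),inv(p,at(T,236,262,z=42)),'nip',inv(p,at(T,260+668/4,215+300/4,z=68-22)))
  d=at(T,*tp(300,400)); print('door depth z',d)
E
python3 fit.py
```

```text
[ 5.92453791e+02  7.89748115e+00 -1.49798486e-01] [[-1.9, -0.1], [0.7, 0.1], [0.6, -0.2], [0.1, -0.2], [-0.7, -0.1], [-0.1, 0.3], [-0.4, 0.6], [0.9, -0.7], [0.4, -1.1], [-0.3, 0.1], [0.1, 0.3], [-0.2, 0.3]]
bottle [444.71973235 -44.10158093 122.        ] [445.26351606 -43.63878598 122.        ] [-138.3  -73.5] [-137.9  -72.9]
post [567.86675054  25.45490647  94.        ] [-26.9  13.7] r 61.68711372726074 ang 0.11208937200284597
post [568.78595935  26.5770016   94.        ] [-26.2  14.9] r 60.41895397969085 ang 0.10279775953798741
left/right [array([78.6, 95.2]), array([  97.2, -105.5])] ram [587.71107368 254.44299188  42.        ] [-41.5 243.1] nip [ -38.7 -211.6]
door depth z [465.33294782  19.36063974  23.40198433]
```

```bash
cat >> h.py <<'E'
CP=np.array([592.45,7.9]); YAW=-0.1498
def Rz(a): c,s=np.cos(a),np.sin(a); return np.array([[c,-s,0],[s,c,0],[0,0,1.]])
def W(x,y,z): return np.array([*CP,0])+Rz(YAW)@np.array([x,y,z],float)
def ori(lean,yaw=0):
    L=np.radians(lean); y=np.array([0,1.,0]); z=np.array([np.sin(L),0,-np.cos(L)])
    return Rz(YAW+yaw)@np.column_stack([np.cross(y,z),y,z])
def tcp(x,y,z,R,hz,back=0): return W(x,y,z)-R[:,2]*(hz+back)
def C(Xw): return Rz(YAW).T@(np.array(Xw)-np.array([*CP,0]))
E
python3 - <<'E'
from h import *
hz=arm.hold_point_z
for L in (30,40,50,55):
  R=ori(L)
  for n,(x,y,z,b) in dict(pre=(-26,14,82,90),post=(-26,14,82,0),open=(-80,75,82,0),bpre=(-138,-73,72,80),bot=(-138,-73,72,0),mouth=(-138,0,72,0),home=(45,0,72,0),hback=(45,0,72,110)).items():
    q=planner.solve_ik(tcp(x,y,z,R,hz,b),R); print(L,n,tcp(x,y,z,R,hz,b).round(0),None if q is None else np.round(q,2))
E
```

```text
30 pre [448.  44. 294.] [ 0.03  0.02  2.28 -0.27  0.34 -1.16]
30 post [492.  37. 216.] [ 0.01  0.27  2.21 -0.52  0.16 -0.92]
30 open [448. 106. 216.] [ 0.19  0.22  2.28 -0.87  0.22 -0.42]
30 bpre [329. -26. 275.] [-0.23 -0.22  2.54  0.13  0.3  -1.77]
30 bot [369. -32. 206.] [-0.22  0.09  2.48  0.66  0.06 -2.29]
30 mouth [380.  40. 206.] [ 0.02  0.11  2.45 -1.01  0.1  -0.42]
30 home [560.  13. 206.] [-0.04  0.39  2.07 -0.32  0.18 -1.16]
30 hback [506.  21. 301.] [-0.03  0.11  2.16 -0.18  0.36 -1.3 ]
40 pre [413.  49. 269.] None
40 post [471.  40. 201.] [0.03 0.28 2.3  3.85 0.18 1.01]
40 open [426. 109. 201.] [0.23 0.24 2.36 4.24 0.27 0.79]
40 bpre [296. -21. 252.] None
40 bot [347. -29. 191.] [-0.23  0.13  2.57  2.94  0.26  1.7 ]
40 mouth [358.  43. 191.] [0.05 0.15 2.54 3.64 0.27 1.24]
40 home [539.  16. 191.] [-0.03  0.39  2.16  3.76  0.13  1.05]
40 hback [469.  27. 275.] [-0.01  0.09  2.3  -0.99  0.11 -0.47]
50 pre [383.  54. 239.] [0.1  0.06 2.52 3.73 0.34 1.17]
50 post [452.  43. 181.] [0.05 0.34 2.38 3.49 0.46 1.39]
50 open [407. 112. 181.] [0.27 0.31 2.42 3.82 0.52 1.25]
50 bpre [267. -17. 223.] None
50 bot [328. -26. 171.] None
50 mouth [339.  46. 171.] [0.08 0.26 2.6  3.46 0.6  1.46]
50 home [520.  19. 171.] [-0.02  0.44  2.23  3.39  0.41  1.42]
50 hback [436.  31. 242.] [0.01 0.13 2.42 3.58 0.3  1.26]
55 pre [371.  56. 222.] [0.11 0.12 2.56 3.58 0.52 1.34]
55 post [444.  45. 171.] [0.06 0.39 2.4  3.44 0.62 1.45]
55 open [399. 113. 171.] [0.29 0.37 2.45 3.74 0.68 1.35]
55 bpre [255. -15. 207.] None
55 bot [320. -25. 161.] None
55 mouth [331.  47. 161.] [0.1  0.34 2.62 3.43 0.79 1.51]
55 home [512.  20. 161.] [-0.01  0.48  2.26  3.35  0.56  1.47]
55 hback [423.  34. 224.] [0.02 0.19 2.46 3.45 0.48 1.39]
```

Run:
```python
from h import *
jaws.grip(40,20); print(arm.hold_point_z, arm.current_width(), arm.current_time())
hz=154.7
R=ori(50); q=planner.solve_ik(tcp(-26,14,82,R,hz,90),R); print(q)
q=np.array(q); q1=q.copy(); q1[0]=1.147
if 3<q[3]<4.3:
    arm.move_joints(q1); print(arm.current_eef_pos()); arm.move_joints(q); print(arm.current_eef_pos(),arm.current_time())
for L in (42,44,46,48):
  R=ori(L)
  for n,(x,y,z,b) in dict(b0=(-138,-73,150,0),bot=(-138,-73,80,0),mouth=(-138,0,80,0),home=(45,0,80,0)).items():
    q=planner.solve_ik(tcp(x,y,z,R,hz,b),R); print(L,n,None if q is None else np.round(q,2))
snap('scene','pics/s1.png')
```

```text
154.70000000000002 39.65869637723941 0.6083
[0.09570688 0.05791257 2.51642528 3.72625255 0.3440943  1.17328519]
[144.03534377 359.92635898 239.62225286]
[383.33255861  54.00814641 239.23484586] 5.55
42 b0 None
42 bot [-0.23  0.11  2.59  2.95  0.29  1.69]
42 mouth [0.06 0.14 2.56 3.62 0.3  1.27]
42 home [-0.03  0.38  2.18  3.65  0.17  1.16]
44 b0 [-0.23 -0.16  2.6   2.39  0.09  2.26]
44 bot [-0.23  0.13  2.61  2.97  0.36  1.67]
44 mouth [0.06 0.15 2.57 3.56 0.37 1.33]
44 home [-0.03  0.39  2.19  3.54  0.22  1.27]
46 b0 [-0.24 -0.15  2.62  2.67  0.14  1.98]
46 bot [-0.24  0.15  2.62  2.99  0.43  1.65]
46 mouth [0.07 0.17 2.58 3.52 0.43 1.37]
46 home [-0.02  0.4   2.21  3.48  0.28  1.34]
48 b0 None
48 bot None
48 mouth [0.08 0.2  2.59 3.49 0.5  1.41]
48 home [-0.02  0.41  2.22  3.43  0.34  1.38]
```

View pics/s1.png

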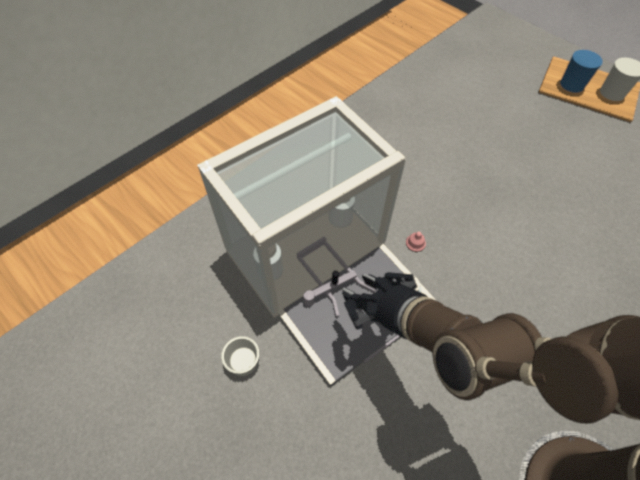

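Run:
```python
from h import *
R=ori(50)
g=arm.line_to(tcp(-26.5,14.3,82,R,154.7),100,guard=8); print(g,arm.current_time())
snap('scene','pics/s2.png')
jaws.grip(5,20); print(arm.current_width(),arm.current_wrist_force(),arm.current_time())
snap('scene','pics/s3.png')
import cv2
a=np.hstack([cv2.resize(cv2.imread(f'pics/s{i}.png')[230:360,290:420],None,fx=3,fy=3,interpolation=2) for i in(2,3)]);cv2.imwrite('pics/s23.png',a)
```

```text
False 6.65
13.343044653197099 [0.58745256 3.47047518 1.13737647] 7.0417
```

View pics/s23.png

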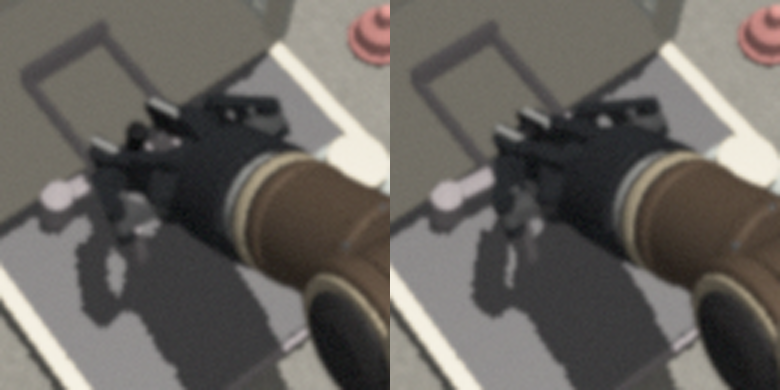

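Run:
```python
from h import *
R=ori(50)
for th in list(np.linspace(.25,1.571,9))+[1.62]:
    g=arm.line_to(tcp(-20-60*np.sin(th),75-60*np.cos(th),82,R,154.7),80,guard=15 if th<1.6 else 8)
    print(round(th,2),g,arm.current_wrist_force().round(1),round(arm.current_width(),1),round(arm.current_time(),2))
    if g: break
snap('scene','pics/s4.png');snap('top','pics/t4.png')
```

```text
0.25 False [ 0.3 -2.8  1.2] 13.0 7.35
0.42 False [-2.2 -4.7  4. ] 13.3 7.62
0.58 False [-4.9 -7.3  6.3] 13.2 7.9
0.75 False [-8.7 -9.  10.6] 13.1 8.18
0.91 False [-11.1  -9.3  13.8] 13.0 8.45
1.08 False [-11.9  -8.4  12.3] 13.2 8.72
1.24 False [-11.9  -4.1  12. ] 12.9 9.0
1.41 False [-9.4 -1.8  9.2] 13.4 9.28
1.57 False [-5.9 -0.7  5.4] 13.3 9.55
1.62 False [-6.7 -9.6  6.2] 13.4 9.8
```

View pics/s4.png

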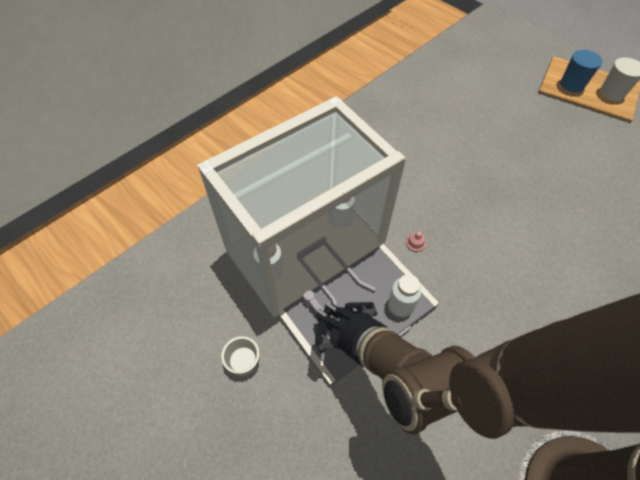

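Run:
```python
from h import *
R=ori(50)
jaws.grip(40); 
p=arm.current_eef_pos()
for b in(70,50,40):
    try: arm.line_to(p-R[:,2]*b,120); print('back',b); break
    except arm.MotionError as e: print(e)
p=arm.current_eef_pos()
for dz in(70,50,30):
    try: arm.line_to(p+[0,0,dz],120); print('up',dz); break
    except arm.MotionError as e: print(e)
print(arm.current_time(),arm.current_joint_positions(),C(arm.current_eef_pos()+R[:,2]*154.7))
snap('scene','pics/s5.png');snap('top','pics/t5.png')
R=ori(45)
for z in (190,180,170,160,150): 
    q=planner.solve_ik(tcp(-138,-73,z,R,154.7),R); print(z,None if q is None else np.round(q,2))
a=cv2.imread('pics/t5.png'); cv2.imwrite('pics/t5c.png',cv2.resize(a[215:355,260:440],None,fx=4,fy=4,interpolation=2))
```

```text
back 70
the arm cannot follow that straight line within its joint ranges
the arm cannot follow that straight line within its joint ranges
up 30
11.4083 [ 3.60661873e-01 -4.43297949e-04  2.51270275e+00  4.30292621e+00
  4.20435639e-01  7.89910822e-01] [-132.70630311   78.58105181  157.24738489]
190 [-0.24 -0.29  2.58  0.74  0.09 -2.37]
180 [-0.24 -0.26  2.59  1.14  0.07 -2.77]
170 [-0.24 -0.23  2.6   1.76  0.06  2.89]
160 [-0.24 -0.19  2.6   2.28  0.08  2.37]
150 [-0.24 -0.15  2.61  2.56  0.11  2.09]
```

View pics/t5c.png

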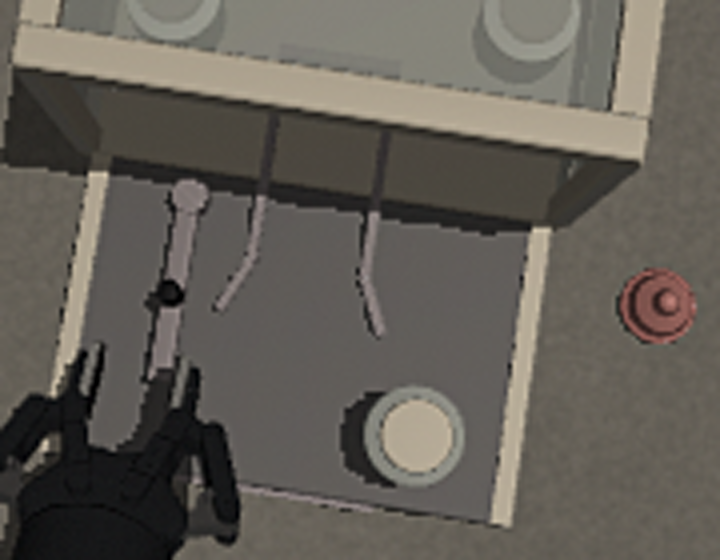

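View pics/s5.png

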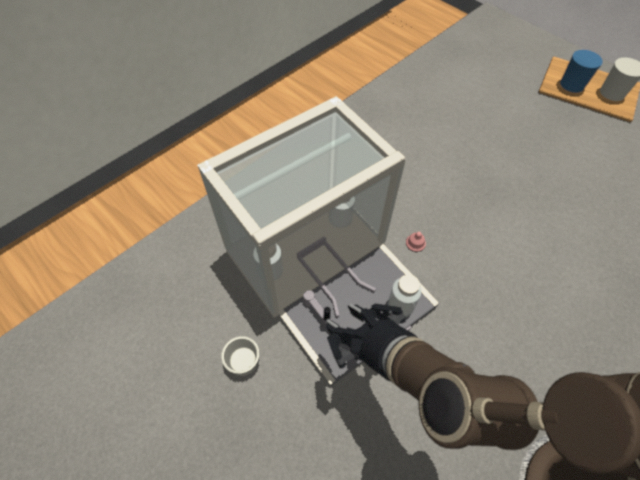

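Run:
```python
from h import *
import fit
T=cam('pics/t5.png'); k=fit.inv(fit.p,at(T,*fit.tp(172,289),z=94)); print('post',k,np.arctan2(-(k[0]+20),-(k[1]-75)))
R=ori(45)
arm.reach(tcp(-138,-73.2,165,R,154.7),R); print(arm.current_time(),arm.current_joint_positions().round(2))
jaws.grip(85)
snap('scene','pics/s6.png');snap('top','pics/t6.png')
a=cv2.imread('pics/t6.png');b=cv2.imread('pics/s6.png'); cv2.imwrite('pics/6c.png',np.hstack([cv2.resize(x,(400,400),interpolation=2) for x in(a[240:380,300:440],b[230:370,310:450])]))
```

```text
[ 5.92453791e+02  7.89748115e+00 -1.49798486e-01] [[-1.9, -0.1], [0.7, 0.1], [0.6, -0.2], [0.1, -0.2], [-0.7, -0.1], [-0.1, 0.3], [-0.4, 0.6], [0.9, -0.7], [0.4, -1.1], [-0.3, 0.1], [0.1, 0.3], [-0.2, 0.3]]
post [-78.8  72.2] 1.5232132235179132
13.4583 [-0.24 -0.21  2.6   2.05  0.07  2.6 ]
```

View pics/6c.png

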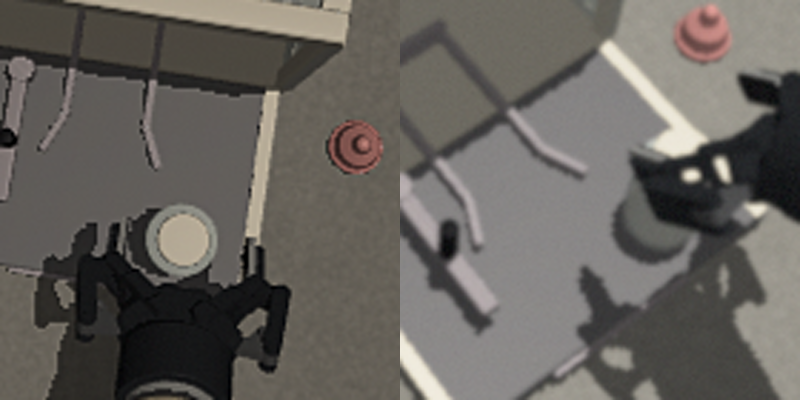

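Run:
```python
from h import *
for n,cr in(('t6',(slice(250,320),slice(280,350))),('s6',(slice(270,340),slice(290,360)))):
    im=cv2.imread(f'pics/{n}.png')[cr]; cv2.imwrite(f'pics/{n}L.png',cv2.resize(im,(560,560),interpolation=2))
# predicted pixels of lever at 1.571
for n,(v0,u0) in(('t6',(250,280)),('s6',(270,290))):
    c=cam(f'pics/{n}.png')
    for th in(1.571,1.5): 
        e=lambda r,z,o=0:(proj(c,W(-20-r*np.sin(th)-o*np.cos(th),75-r*np.cos(th)+o*np.sin(th),z))-[u0,v0]+.5)*8
        print(n,th,'post',e(60,94).round(),'end L,R',e(110,52,7).round(),e(110,52,-7).round(),'hinge',e(0,54).round())
```

```text
t6 1.571 post [174. 302.] end L,R [133. 480.] [180. 487.] hinge [217. 109.]
t6 1.5 post [189. 303.] end L,R [159. 485.] [207. 489.] hinge [217. 109.]
s6 1.571 post [298. 320.] end L,R [396. 565.] [443. 531.] hinge [151. 203.]
s6 1.5 post [312. 309.] end L,R [423. 547.] [467. 510.] hinge [151. 203.]
```

View pics/t6L.png

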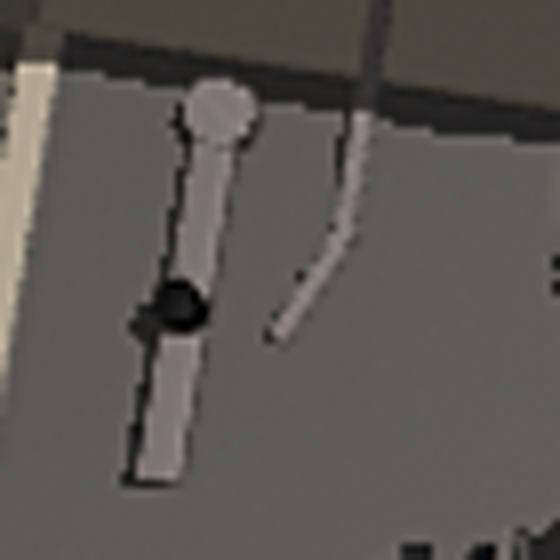

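View pics/s6L.png

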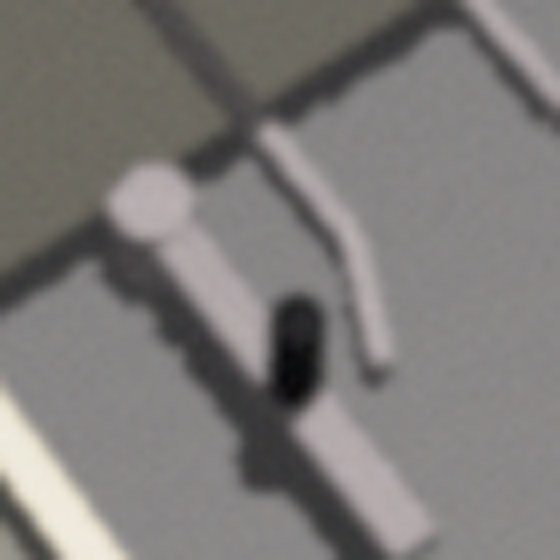

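Run:
```python
from h import *
R=ori(45)
g=arm.line_to(tcp(-138,-73.2,80,R,154.7),80,guard=8); print(g,arm.current_time(),arm.current_joint_positions().round(2),arm.current_wrist_force().round(1))
snap('scene','pics/s7.png');snap('top','pics/t7.png')
a=cv2.imread('pics/t7.png');b=cv2.imread('pics/s7.png'); cv2.imwrite('pics/7c.png',np.hstack([cv2.resize(x,(400,400),interpolation=2) for x in(a[240:380,300:440],b[230:370,310:450])]))
```

```text
False 16.5917 [-0.24  0.14  2.61  2.98  0.4   1.66] [0.4 0.8 0.7]
```

View pics/7c.png

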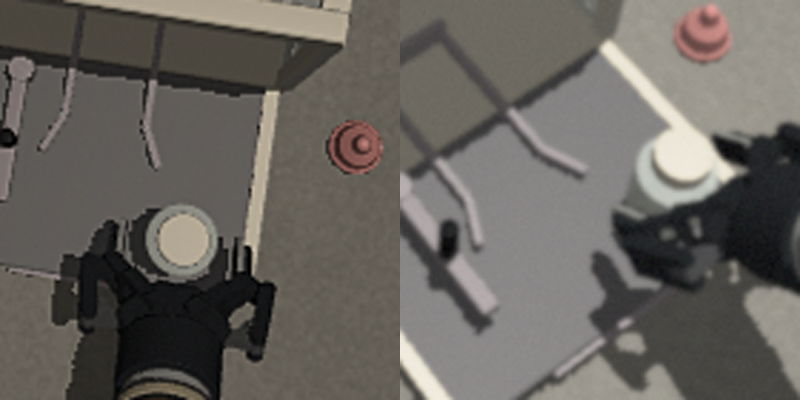

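Run:
```python
from h import *
jaws.grip(45,20); print(arm.current_width(),arm.current_wrist_force().round(1),arm.current_time())
snap('scene','pics/s8.png');snap('top','pics/t8.png')
a=cv2.imread('pics/t8.png');b=cv2.imread('pics/s8.png'); cv2.imwrite('pics/8c.png',np.hstack([cv2.resize(x,(400,400),interpolation=2) for x in(a[240:380,300:440],b[230:370,310:450])]))
```

```text
55.288887230644015 [-0.8 -0.7  1.1] 17.0667
```

View pics/8c.png

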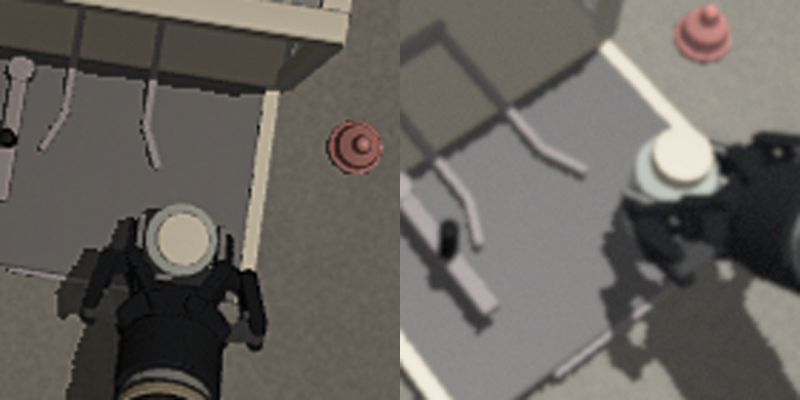

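Run:
```python
from h import *
R=ori(45)
for x,y,v in((-138,0,60),(-100,0,60)):
    g=arm.line_to(tcp(x,y,80,R,154.7),v,guard=15); print(x,g,arm.current_wrist_force().round(1),arm.current_width(),arm.current_time())
    if g: break
snap('scene','pics/s9.png');snap('top','pics/t9.png')
a=cv2.imread('pics/t9.png');b=cv2.imread('pics/s9.png'); cv2.imwrite('pics/9c.png',np.hstack([cv2.resize(x,(400,400),interpolation=2) for x in(a[240:340,290:390],b[230:350,290:410])]))
```

```text
-138 False [1.3 1.6 1.9] 55.076060684378746 18.5333
-100 True [1.7 0.  0.8] 55.67760120347865 18.75
```

View pics/9c.png

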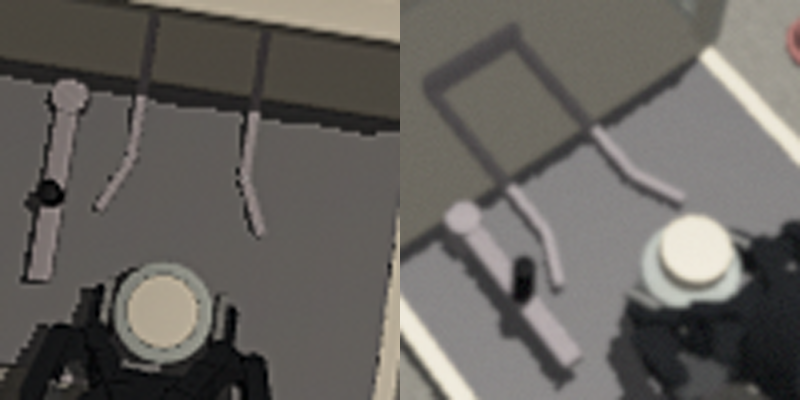

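Run:
```python
from h import *
import fit
R=ori(45)
t=cam('pics/t9.png');s=cam('pics/s9.png')
print('cap',C(at(t,290+163/4-.4,240+311/4-.4,z=122)),C(at(s,290+(695-400)*.3-.4,230+248*.3-.4,z=122)))
print('hold',C(arm.current_eef_pos()+arm.current_eef_rot()[:,2]*154.7), arm.current_joint_positions().round(3), (arm.current_eef_rot()-R).round(3).tolist())
g=arm.line_to(tcp(-110,0,80,R,154.7),40,guard=15); print(g,arm.current_wrist_force().round(1),arm.current_width(),arm.current_time())
print('hold',C(arm.current_eef_pos()+arm.current_eef_rot()[:,2]*154.7))
```

```text
[ 5.92453791e+02  7.89748115e+00 -1.49798486e-01] [[-1.9, -0.1], [0.7, 0.1], [0.6, -0.2], [0.1, -0.2], [-0.7, -0.1], [-0.1, 0.3], [-0.4, 0.6], [0.9, -0.7], [0.4, -1.1], [-0.3, 0.1], [0.1, 0.3], [-0.2, 0.3]]
cap [-1.36326844e+02 -9.49804663e-02  1.22000000e+02] [-135.88467844    0.72968142  122.        ]
hold [-1.36787962e+02  1.16645626e-01  8.01180562e+01] [0.065 0.164 2.574 3.539 0.4   1.354] [[0.0, -0.001, 0.0], [-0.001, 0.0, 0.0], [-0.0, -0.0, 0.0]]
True [1.5 0.4 0.3] 55.396840489898665 19.0833
hold [-1.35797371e+02  1.11120516e-01  8.01320064e+01]
```

Run:
```python
from h import *
R=ori(45)
for x in(-133,-130,-127):
    g=arm.line_to(tcp(x,0,80,R,154.7),25,guard=30); print(x,g,arm.current_wrist_force().round(1),arm.current_torque().round(2),arm.current_width(),arm.current_time(),C(arm.current_eef_pos()+arm.current_eef_rot()[:,2]*154.7).round(1))
snap('scene','pics/s10.png');snap('top','pics/t10.png')
b=cv2.imread('pics/s10.png');a=cv2.imread('pics/t10.png'); cv2.imwrite('pics/10c.png',np.hstack([cv2.resize(x,(400,400),interpolation=2) for x in(a[240:340,290:390],b[250:350,310:410])]))
```

```text
-133 False [-1.9  1.2  3.1] [0.09 0.08 0.  ] 55.540840638599846 19.35 [-1.328e+02  1.000e-01  8.030e+01]
-130 False [-5.3  1.7  9.6] [0.07 0.02 0.01] 55.56287154155851 19.6167 [-1.30e+02  1.00e-01  8.05e+01]
-127 False [-6.7  1.7 11.1] [0.13 0.02 0.05] 55.062045902015214 19.8833 [-1.269e+02  1.000e-01  8.070e+01]
```

View pics/10c.png

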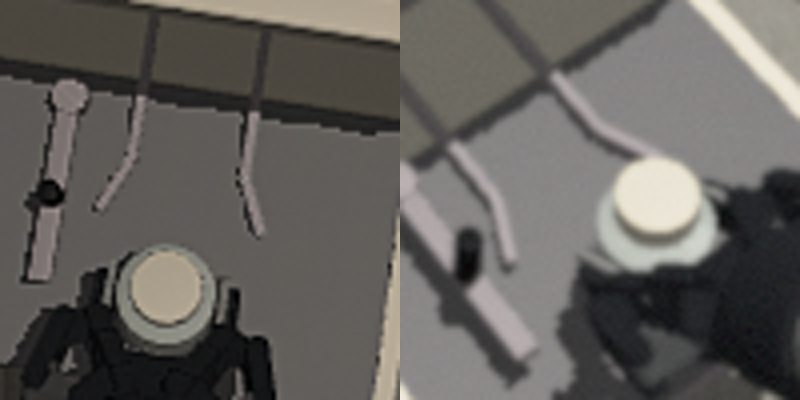

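Run:
```python
from h import *
R=ori(45)
for x in(-130,-133,-136):
    g=arm.line_to(tcp(x,0,80,R,154.7),25); print(x,g,arm.current_wrist_force().round(1),arm.current_width(),arm.current_time())
snap('scene','pics/s11.png');snap('top','pics/t11.png')
b=cv2.imread('pics/s11.png');a=cv2.imread('pics/t11.png'); cv2.imwrite('pics/11c.png',np.hstack([cv2.resize(x,(400,400),interpolation=2) for x in(a[260:340,300:380],b[270:350,320:400])]))
```

```text
-130 False [-0.7 -0.6  5.3] 55.36500793279728 20.25
-133 False [0.5 0.2 2.9] 55.39170310485655 20.5167
-136 False [1.4 0.5 2.7] 55.770062633513376 20.7833
```

View pics/11c.png

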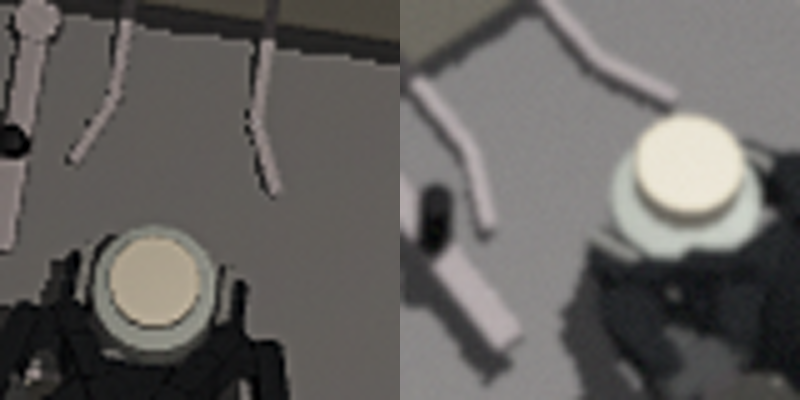

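Run:
```python
from h import *
R=ori(45)
g=arm.line_to(tcp(-140,0,80,R,154.7),25); print(g,arm.current_wrist_force().round(1),arm.current_width(),arm.current_time())
snap('top','pics/t12.png')
jaws.grip(64); print(arm.current_width()); arm.dwell(.3)
snap('top','pics/t13.png');print(arm.current_time())
cv2.imwrite('pics/12c.png',np.hstack([cv2.resize(cv2.imread(f'pics/t{i}.png')[260:340,300:380],(400,400),interpolation=2) for i in(12,13)]))
```

```text
False [ 1.  -0.8  4.1] 55.4193799632542 21.1917
63.88001304656207
21.8417
```

View pics/12c.png

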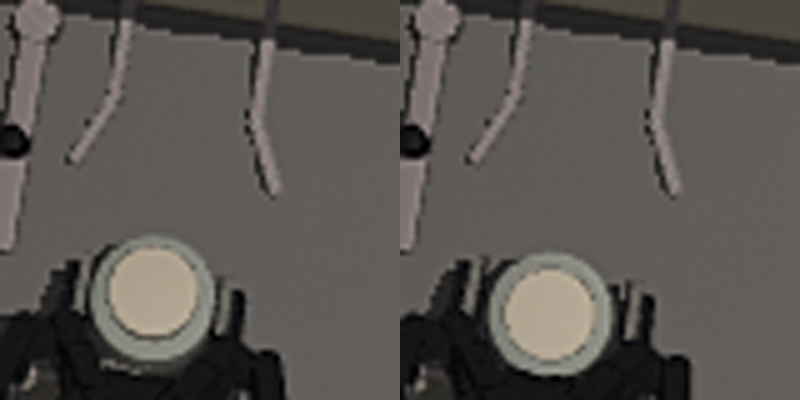

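Run:
```python
from h import *
t=cam('pics/t13.png'); b=C(at(t,300+150/5-.4,260+315/5-.4,z=122)); print('bottle',b)
print(C(arm.current_eef_pos()+arm.current_eef_rot()[:,2]*154.7))
for L in(45,48,50,55):
  R=ori(L)
  for tx in(-145,-140,-135,-125,-115):
    for z in(60,38,):
      q=planner.solve_ik(W(tx,0,z)-R[:,2]*173,R); print(L,tx,z,None if q is None else np.round(q,2))
R=ori(45); print(planner.solve_ik(tcp(-145-8,0,64,R,154.7),R))
```

```text
bottle [-147.64956986   -0.20018534  122.        ]
[-1.40004455e+02  5.73358439e-02  7.99978900e+01]
45 -145 60 [0.08 0.17 2.61 3.54 0.44 1.38]
45 -145 38 [0.08 0.27 2.61 3.48 0.53 1.45]
45 -140 60 [0.08 0.17 2.6  3.53 0.44 1.38]
45 -140 38 [0.08 0.27 2.6  3.47 0.52 1.45]
45 -135 60 [0.08 0.18 2.59 3.53 0.43 1.38]
45 -135 38 [0.08 0.28 2.59 3.47 0.52 1.45]
45 -125 60 [0.07 0.19 2.57 3.52 0.43 1.38]
45 -125 38 [0.07 0.28 2.57 3.46 0.5  1.44]
45 -115 60 [0.06 0.2  2.56 3.51 0.42 1.38]
45 -115 38 [0.06 0.29 2.55 3.45 0.49 1.44]
48 -145 60 None
48 -145 38 [0.1  0.31 2.62 3.45 0.64 1.49]
48 -140 60 [0.09 0.21 2.62 3.49 0.55 1.43]
48 -140 38 [0.09 0.32 2.61 3.45 0.63 1.48]
48 -135 60 [0.09 0.22 2.61 3.49 0.54 1.43]
48 -135 38 [0.09 0.32 2.6  3.44 0.63 1.48]
48 -125 60 [0.08 0.23 2.59 3.48 0.53 1.43]
48 -125 38 [0.08 0.33 2.58 3.44 0.61 1.48]
48 -115 60 [0.07 0.24 2.57 3.47 0.52 1.43]
48 -115 38 [0.07 0.33 2.56 3.43 0.6  1.48]
50 -145 60 None
50 -145 38 None
50 -140 60 None
50 -140 38 [0.1  0.35 2.62 3.44 0.71 1.51]
50 -135 60 [0.09 0.25 2.62 3.47 0.62 1.46]
50 -135 38 [0.09 0.35 2.61 3.43 0.7  1.5 ]
50 -125 60 [0.08 0.26 2.6  3.46 0.6  1.46]
50 -125 38 [0.08 0.36 2.59 3.42 0.69 1.5 ]
50 -115 60 [0.07 0.27 2.58 3.45 0.59 1.46]
50 -115 38 [0.07 0.36 2.57 3.42 0.67 1.5 ]
55 -145 60 None
55 -145 38 None
55 -140 60 None
55 -140 38 None
55 -135 60 None
55 -135 38 [0.11 0.45 2.62 3.42 0.9  1.55]
55 -125 60 [0.1  0.35 2.62 3.43 0.8  1.51]
55 -125 38 [0.1  0.45 2.61 3.41 0.88 1.54]
55 -115 60 [0.09 0.36 2.6  3.42 0.78 1.51]
55 -115 38 [0.09 0.45 2.59 3.4  0.86 1.54]
[0.07989253 0.21297637 2.60098681 3.50419246 0.47111081 1.40866253]
```

Run:
```python
from h import *
R=ori(45)
g=arm.line_to(tcp(-153.5,-.2,63.7,R,154.7),60,guard=8); print(g,arm.current_wrist_force().round(1),arm.current_time())
jaws.grip(45,40); f0=arm.current_wrist_force(); print(f0.round(1),arm.current_width())
for x in np.arange(-150,-112,5):
    g=arm.line_to(tcp(x,-.1,63.7,R,154.7),40,guard=12); fw=arm.current_wrist_force(); print(x,g,fw.round(1))
    if g or abs(fw[2]-f0[2])>5: break
snap('top','pics/t14.png');snap('scene','pics/s14.png');print(arm.current_time())
cv2.imwrite('pics/14c.png',np.hstack([cv2.resize(cv2.imread(f'pics/{i}.png')[250:340,s:s+90],(400,400),interpolation=2) for i,s in(('t14',295),('s14',320))]))
```

```text
False [ 0.2  0.3 -0. ] 22.3417
[-1.7  0.3  0. ] 54.47338193514063
-150 False [-1.8  1.1  1.5]
-145 True [-0.2  0.  -0. ]
23.1417
```

View pics/14c.png

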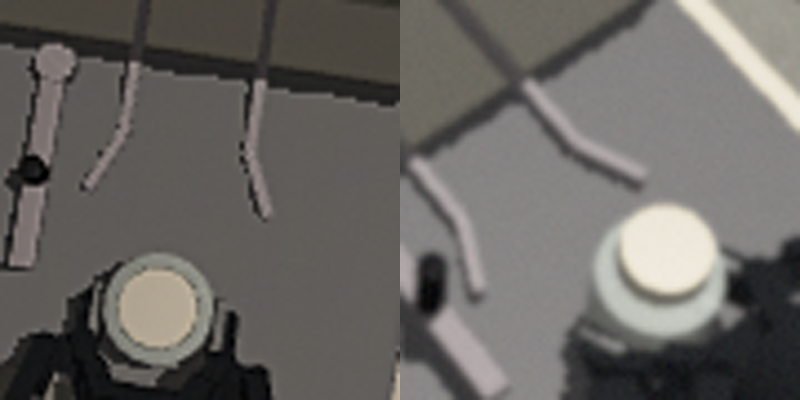

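Run:
```python
from h import *
R=ori(45)
h=lambda:C(arm.current_eef_pos()+arm.current_eef_rot()[:,2]*154.7).round(1)
print(h(),arm.current_width())
x0=h()[0]
for i in range(1,6):
    g=arm.line_to(tcp(x0+2*i,-.1,63.7,R,154.7),30,guard=25); fw=arm.current_wrist_force(); print(g,fw.round(1),arm.current_torque().round(2),h(),round(arm.current_width(),1),arm.current_time())
    if g or fw[2]>5: break
snap('top','pics/t15.png');snap('scene','pics/s15.png')
cv2.imwrite('pics/15c.png',np.hstack([cv2.resize(cv2.imread(f'pics/{i}.png')[250:340,s:s+90],(400,400),interpolation=2) for i,s in(('t15',295),('s15',320))]))
```

```text
[-1.457e+02 -1.000e-01  6.400e+01] 54.46457848281397
False [-3.6  0.6  5.1] [0.05 0.05 0.01] [-1.439e+02 -1.000e-01  6.400e+01] 54.6 23.3917
```

View pics/15c.png

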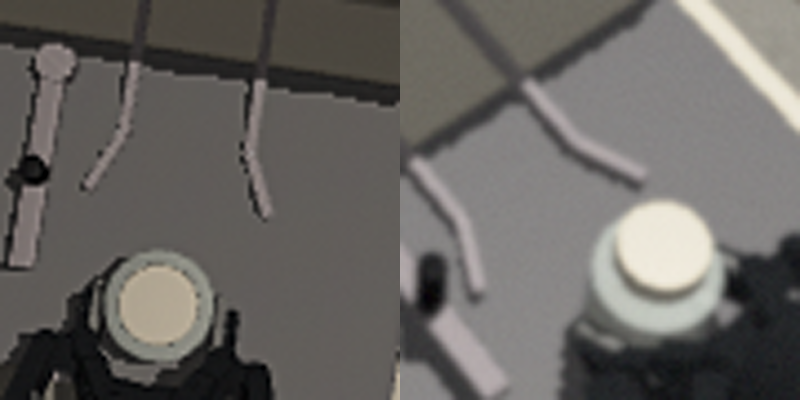

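Run:
```python
from h import *
R=ori(45)
jaws.grip(66); arm.dwell(.2)
snap('top','pics/t16.png')
p=arm.current_eef_pos()
for dz in(105,90,75,65):
    try: arm.line_to(p+[0,0,dz],120); print('up',dz); break
    except arm.MotionError as e: print(e)
print(arm.current_joint_positions().round(2),arm.current_time())
snap('top','pics/t17.png');snap('scene','pics/s17.png')
cv2.imwrite('pics/17c.png',np.hstack([cv2.resize(cv2.imread(f'pics/{i}.png')[250:350,s:s+100],(400,400),interpolation=2) for i,s in(('t16',295),('s17',320))]))
for L in(20,25,30):
  R=ori(L)
  for tx,ty,z in((-190,0,150),(-190,0,36),(-100,0,36),(20,0,36),(-70,75,70),(-70,75,140),(-10,15,70),(-100,15,170)):
      q=planner.solve_ik(W(tx,ty,z)-R[:,2]*173,R); print(L,tx,z,None if q is None else np.round(q,2))
```

```text
the arm cannot follow that straight line within its joint ranges
up 90
[ 0.07 -0.14  2.58  4.25  0.17  0.62] 25.4333
20 -190 150 [ 0.03 -0.23  2.42 -0.11  0.61 -1.31]
20 -190 36 [ 0.03  0.09  2.48 -0.26  0.24 -1.15]
20 -100 36 [-0.01  0.23  2.29 -0.17  0.28 -1.27]
20 20 36 [-0.04  0.4   2.03 -0.1   0.36 -1.38]
20 -70 70 [ 0.15  0.24  2.17 -0.26  0.41 -1.05]
20 -70 140 [ 0.15  0.1   2.14 -0.19  0.57 -1.13]
20 -10 70 [-0.01  0.3   2.08 -0.12  0.42 -1.33]
20 -100 170 [ 0.03 -0.05  2.22 -0.1   0.63 -1.32]
25 -190 150 [ 0.05 -0.27  2.47 -0.17  0.51 -1.24]
25 -190 36 [ 0.05  0.08  2.53 -0.66  0.13 -0.73]
25 -100 36 [-0.    0.22  2.35 -0.41  0.16 -1.03]
25 20 36 [-0.04  0.39  2.09 -0.2   0.23 -1.27]
25 -70 70 [ 0.17  0.22  2.22 -0.45  0.31 -0.85]
25 -70 140 [ 0.17  0.08  2.2  -0.3   0.47 -1.02]
25 -10 70 [ 0.    0.28  2.14 -0.22  0.29 -1.22]
25 -100 170 [ 0.04 -0.08  2.28 -0.16  0.52 -1.26]
30 -190 150 [ 0.07 -0.3   2.53 -0.27  0.42 -1.14]
30 -190 36 None
30 -100 36 None
30 20 36 [-0.03  0.38  2.14 -0.55  0.11 -0.92]
30 -70 70 [ 0.19  0.21  2.28 -0.83  0.23 -0.45]
30 -70 140 [ 0.19  0.06  2.25 -0.47  0.37 -0.83]
30 -10 70 [ 0.01  0.27  2.2  -0.48  0.17 -0.96]
30 -100 170 [ 0.05 -0.11  2.34 -0.25  0.42 -1.16]
```

View pics/17c.png

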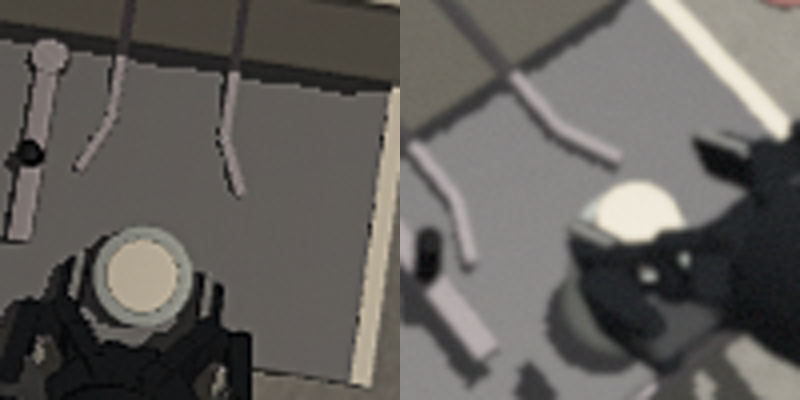

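Run:
```python
from h import *
t=cam('pics/t16.png'); b=C(at(t,295+143/4-.4,250+276/4-.4,z=122)); print('bottle',b)
R=ori(22)
q=np.array(planner.solve_ik(W(-192,b[1],150)-R[:,2]*173,R)); print(q.round(2))
q0=arm.current_joint_positions().copy(); q0[1]=-.5; arm.move_joints(q0); print(arm.current_time())
q1=q.copy(); q1[1]=-.5; arm.move_joints(q1); print(arm.current_time(), arm.current_eef_pos())
jaws.grip(20); arm.move_joints(q); print(arm.current_time(),arm.current_width())
snap('top','pics/t18.png');snap('scene','pics/s18.png')
cv2.imwrite('pics/18c.png',np.hstack([cv2.resize(cv2.imread(f'pics/{i}.png')[250:350,s:s+100],(400,400),interpolation=2) for i,s in(('t18',295),('s18',330))]))
```

```text
bottle [-138.96658409   -0.50173711  122.        ]
[ 0.04 -0.25  2.44 -0.13  0.57 -1.29]
26.2667
29.9 [328.7981382   45.41589148 394.85312983]
30.9 19.691228881649568
```

View pics/18c.png

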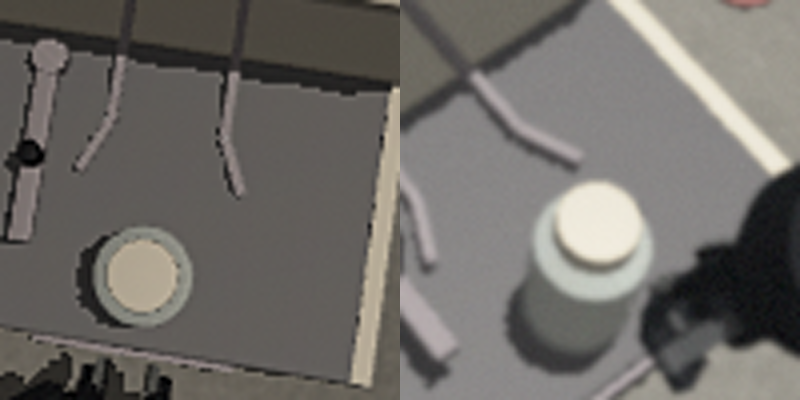

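Run:
```python
from h import *
R=ori(22)
T=lambda x,y,z:W(x,y,z)-R[:,2]*173
g=arm.line_to(T(-190,-.2,37),110,guard=8); print(g,arm.current_wrist_force().round(1),arm.current_time())
for x in(-150,-105):
    g=arm.line_to(T(x,0,37),50,guard=8); print(x,g,arm.current_wrist_force().round(1),arm.current_time())
    if g: break
snap('top','pics/t19.png');snap('scene','pics/s19.png')
cv2.imwrite('pics/19c.png',np.hstack([cv2.resize(cv2.imread(f'pics/{i}.png')[230:330,s:s+100],(400,400),interpolation=2) for i,s in(('t19',295),('s19',300))]))
```

```text
False [-0.1 -1.1 -0.2] 32.175
-150 False [-0.9  0.5 -0.2] 33.125
-105 False [ 0.3 -0.6  0.5] 34.175
```

View pics/19c.png

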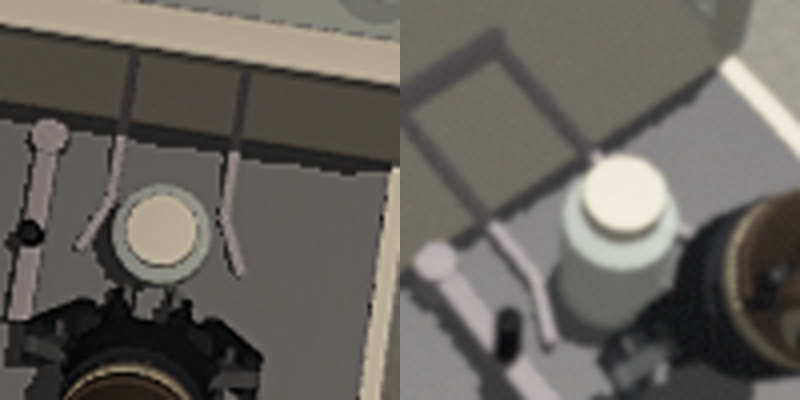

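Run:
```python
from h import *
t=cam('pics/t19.png')
print('cap',C(at(t,295+162/4-.4,230+231/4-.4,z=122)))
pts=[]
for v in range(300,345):
  for u in range(288,372):
    X=C(at(t,u,v)); 
    if X[2]>45 and X[0]<-88 and not (abs(X[0]+80)<10 and abs(X[1]-75)<10): pts.append(X)
p=np.array(pts)
for z0 in range(45,230,12):
    s=p[(p[:,2]>=z0)&(p[:,2]<z0+12)]
    if len(s): print(z0,len(s),'y',s[:,1].min().round(),s[:,1].max().round(),'x',s[:,0].min().round(),s[:,0].max().round())
```

```text
cap [-70.70120416  -0.48947539 122.        ]
45 87 y -22.0 82.0 x -130.0 -93.0
57 22 y -20.0 22.0 x -109.0 -96.0
69 13 y -25.0 21.0 x -115.0 -95.0
81 117 y -41.0 43.0 x -133.0 -98.0
93 54 y -48.0 50.0 x -135.0 -96.0
105 77 y -59.0 58.0 x -150.0 -115.0
117 179 y -64.0 65.0 x -154.0 -120.0
129 103 y -64.0 62.0 x -155.0 -124.0
141 25 y -41.0 40.0 x -155.0 -135.0
153 1 y 37.0 37.0 x -146.0 -146.0
165 43 y -35.0 36.0 x -149.0 -121.0
177 84 y -37.0 38.0 x -173.0 -122.0
189 88 y -36.0 37.0 x -171.0 -128.0
201 168 y -35.0 35.0 x -165.0 -131.0
213 52 y -34.0 34.0 x -171.0 -137.0
225 84 y -32.0 35.0 x -175.0 -144.0
```

Run:
```python
from h import *
R=ori(22)
T=lambda x,y,z:W(x,y,z)-R[:,2]*173
h=lambda:C(arm.current_eef_pos()+arm.current_eef_rot()[:,2]*173).round(1)
for x,v,gd in((-60,50,8),(-20,50,8),(2,40,8),(20,20,5)):
    g=arm.line_to(T(x,0,37),v,guard=gd); print(x,g,h(),arm.current_wrist_force().round(1),arm.current_time())
    if g: break
snap('top','pics/t20.png');snap('scene','pics/s20.png')
cv2.imwrite('pics/20c.png',np.hstack([cv2.resize(cv2.imread(f'pics/{i}.png')[y:y+120,s:s+120],(400,400),interpolation=2) for i,s,y in(('t20',285,200),('s20',280,210))]))
```

```text
-60 False [-60.1   0.   37. ] [-0.2  0.  -0.3] 35.325
-20 False [-20.  -0.  37.] [0.1 0.1 0.4] 36.275
2 False [ 2.3 -0.  37. ] [-1.1 -0.9  0.5] 36.975
20 True [10.8 -0.2 35.8] [-1.  -0.1 -0.3] 37.5667
```

View pics/20c.png

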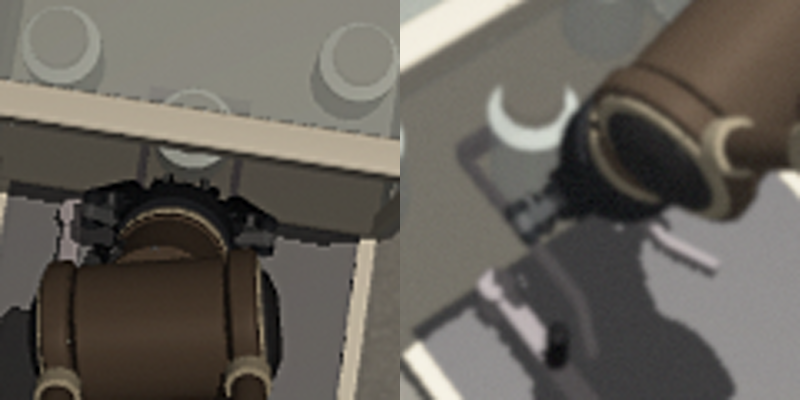

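Run:
```python
from h import *
R=ori(22)
T=lambda x,y,z:W(x,y,z)-R[:,2]*173
h=lambda:C(arm.current_eef_pos()+arm.current_eef_rot()[:,2]*173).round(1)
g=arm.line_to(T(18,0,37),20,guard=7); print(g,h(),arm.current_wrist_force().round(1),arm.current_time())
arm.line_to(T(-75,0,37),130)
arm.line_to(T(-120,30,150),150)
jaws.grip(40,20)
arm.line_to(tcp(-80,75,82,R,154.7,70),150); print(arm.current_time(),h())
snap('top','pics/t21.png');snap('scene','pics/s21.png')
cv2.imwrite('pics/21c.png',np.hstack([cv2.resize(cv2.imread(f'pics/{i}.png')[y:y+120,s:s+120],(400,400),interpolation=2) for i,s,y in(('t21',275,200),('s21',280,210))]))
```

```text
True [10.8 -0.5 34.2] [-0.7  0.3  0.7] 37.9667
40.6167 [-102.1   74.6  128.6]
```

View pics/21c.png

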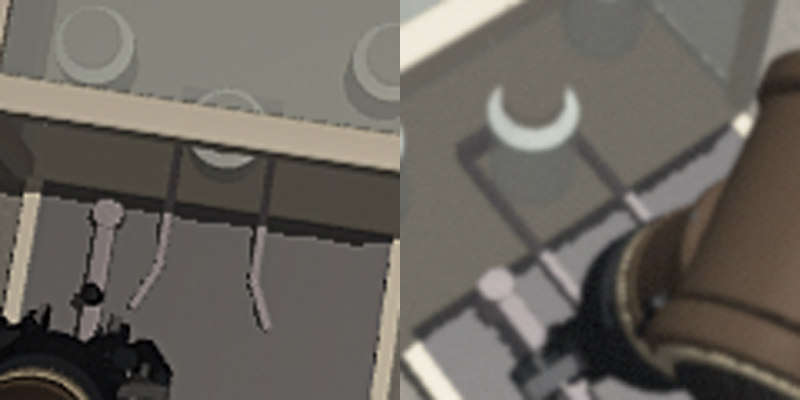

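Run:
```python
from h import *
R=ori(22)
h=lambda:C(arm.current_eef_pos()+arm.current_eef_rot()[:,2]*154.7).round(1)
g=arm.line_to(tcp(-80,75,82,R,154.7),100,guard=8); print(g,h(),arm.current_time())
if not g:
  jaws.grip(5,20); print(arm.current_width(),arm.current_wrist_force().round(1))
  for th in list(np.linspace(1.4,0,9))+[-.05]:
    g=arm.line_to(tcp(-20-60*np.sin(th),75-60*np.cos(th),82,R,154.7),80,guard=18 if th>0 else 10)
    print(round(th,2),g,arm.current_wrist_force().round(1),round(arm.current_width(),1),round(arm.current_time(),2),h())
    if g: break
snap('top','pics/t22.png');snap('scene','pics/s22.png')
cv2.imwrite('pics/22c.png',np.hstack([cv2.resize(cv2.imread(f'pics/{i}.png')[y:y+120,s:s+120],(400,400),interpolation=2) for i,s,y in(('t22',275,200),('s22',280,210))]))
```

```text
False [-81.8  74.7  81.5] 41.5667
13.212118578601006 [-1.9 -1.5  4.8]
1.4 False [-3.1  2.7  5.1] 13.4 42.18 [-80.6  64.9  81.9]
1.22 False [-0.7  2.2  5.3] 13.0 42.47 [-77.5  54.7  81.9]
1.05 False [1.8 2.7 3.7] 13.1 42.75 [-73.   45.2  81.8]
0.88 False [2.5 2.9 3.3] 13.2 43.03 [-67.2  36.5  81.7]
0.7 False [1.6 3.7 5.7] 13.1 43.32 [-60.3  29.   81.5]
0.52 False [1.2 3.6 5.3] 13.2 43.6 [-52.1  23.1  81.3]
0.35 False [1.9 3.4 4.2] 13.2 43.88 [-42.6  18.6  81.2]
0.18 False [-0.3  2.7  5.7] 13.1 44.17 [-32.8  15.8  81.1]
0.0 False [0.5 1.3 4.6] 13.2 44.45 [-22.2  14.6  81.2]
-0.05 False [-2.1  1.6  7. ] 13.5 44.7 [-19.9  14.5  81.1]
```

View pics/22c.png

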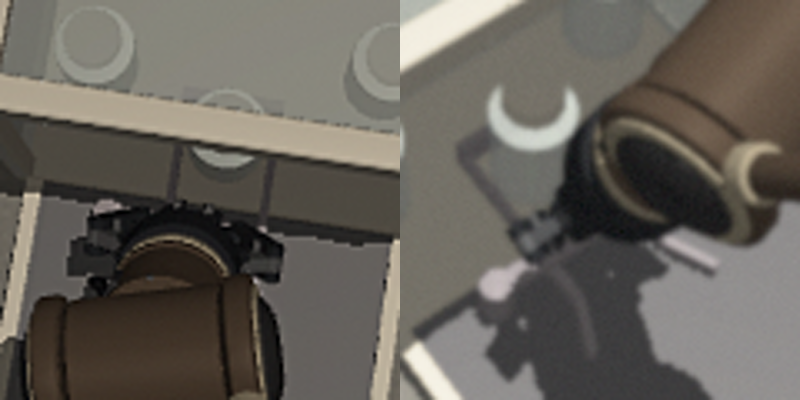

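Run:
```python
from h import *
R=ori(22)
h=lambda:C(arm.current_eef_pos()+arm.current_eef_rot()[:,2]*154.7).round(1)
for x in(-14,-11,-8):
    g=arm.line_to(tcp(x,15,82,R,154.7),30,guard=9); f_=arm.current_wrist_force(); print(x,g,f_.round(1),h(),arm.current_time())
    if g or f_[0]<-8: break
arm.dwell(.2)
jaws.grip(40); print(arm.current_width(),arm.current_wrist_force().round(1))
p=arm.current_eef_pos(); arm.line_to(p-R[:,2]*50-[30,0,0],120); p=arm.current_eef_pos(); arm.line_to(W(-250,60,0)*[1,1,0]+[0,0,p[2]+60],200); print(arm.current_time())
snap('top','pics/t23.png');snap('scene','pics/s23b.png')
```

```text
-14 False [-7.8  2.1 13.5] [-18.3  14.4  81. ] 45.05
-11 False [-14.2   4.2  20.6] [-17.6  14.3  80.5] 45.3
40.22300638030634 [0.6 0.4 0.3]
47.5
```

View pics/s23b.png

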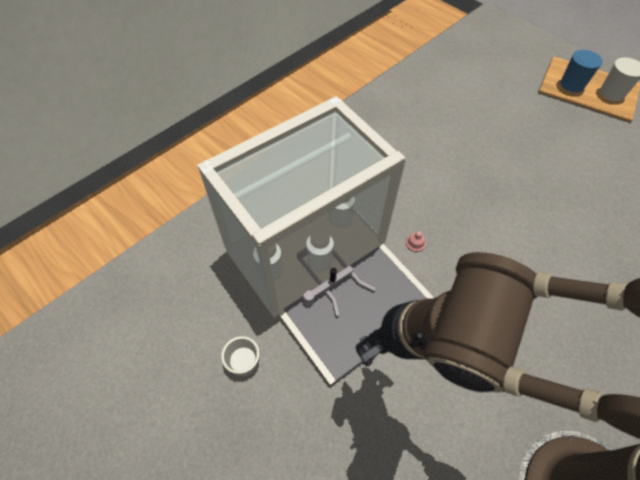

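View pics/t23.png

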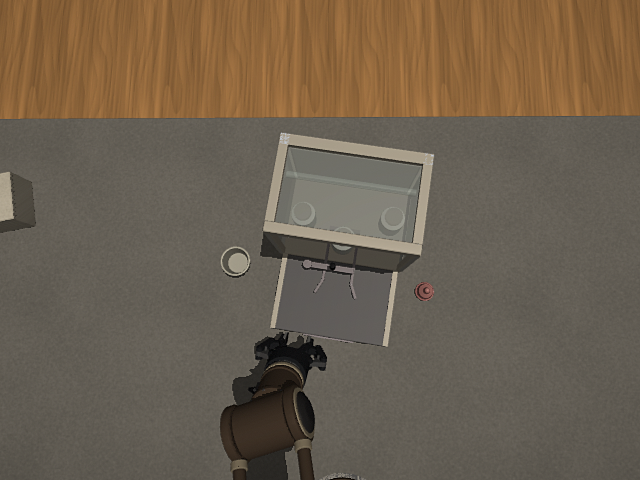

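Check lever angle and bottle against predicted outlines.

Run:
```python
from h import *
out=[]
for n,(u0,v0) in(('t23',(295,210)),('s23b',(290,215))):
    c=cam(f'pics/{n}.png'); im=cv2.resize(c['color'][v0:v0+90,u0:u0+90],(540,540),interpolation=2)
    P=lambda X:tuple(int(k) for k in (proj(c,X)-[u0,v0]+.5)*6)
    im2=im.copy()
    a=np.linspace(0,2*np.pi,40)
    for r,z in((28,22),(28,96),(20,122)):
        cv2.polylines(im2,[np.array([P(W(45+r*np.cos(t),r*np.sin(t),z)) for t in a])],True,(0,255,0),1)
    for sx in(-7,7): cv2.line(im2,P(W(-20+sx,75,52)),P(W(-20+sx,-35,52)),(0,0,255),1)
    cv2.circle(im2,P(W(-20,15,94)),3,(0,255,255),1)
    cv2.imwrite(f'pics/chk_{n}.png',im2[:,:]) ; out+=[cv2.resize(im,(400,400)),cv2.resize(im2,(400,400))]
for i in(0,2): cv2.imwrite(f'pics/chk{i}.png',np.hstack(out[i:i+2]))
# bystanders: shift between first and last top images
a=cv2.imread('pics/top0.png');b=cv2.imread('pics/t23.png')
for nm,(u,v) in dict(left=(303,213),right=(392,219),ram=(236,262),nip=(425,292)).items():
    t=a[v-12:v+12,u-12:u+12]; r=cv2.matchTemplate(b[v-20:v+20,u-20:u+20],t,cv2.TM_CCOEFF_NORMED); print(nm,cv2.minMaxLoc(r)[1::2])
```

```text
left (0.9972726106643677, (8, 8))
right (0.9976679086685181, (8, 8))
ram (0.9997815489768982, (8, 8))
nip (0.9991940259933472, (8, 8))
```

View pics/chk0.png

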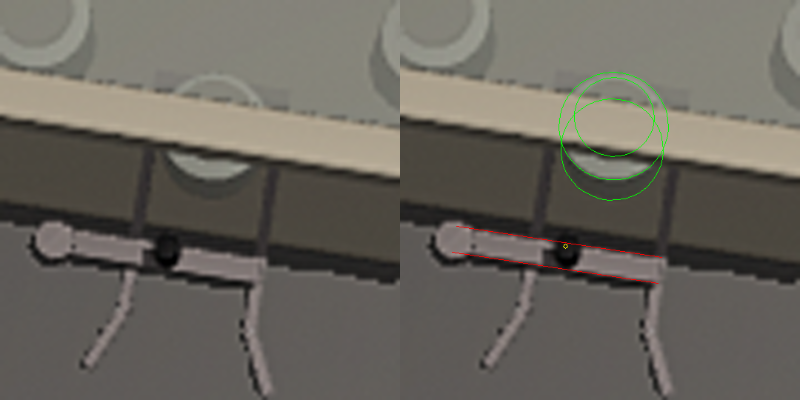

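View pics/chk2.png

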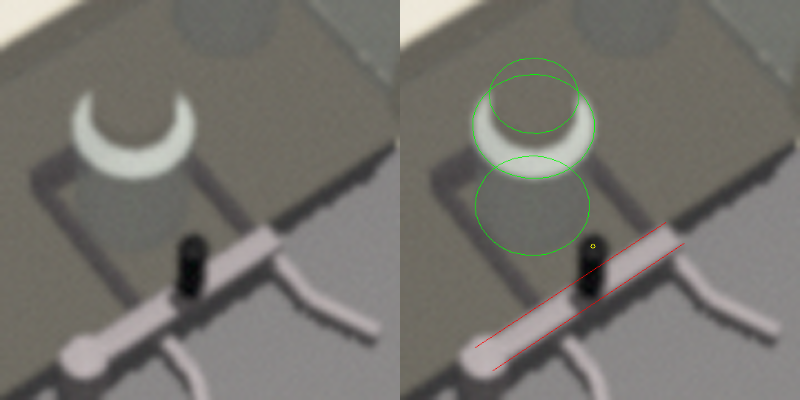

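Run:
```python
from h import *
print(arm.current_time(),arm.current_wrist_force().round(1)); job_done()
```

```text
47.6 [-0.3  0.9 -0.6]
the job is handed in; nothing more can be done
```

The lever was opened, the bottle pushed home under the roof, and the lever shut and released. I handed the job in at 47.6 s of the 67 s allowed, with the robot clear of everything.

- **Opening the lever:** I gripped the post and swung it until the stop pushed back with about 10 N. The arm's end matched the fully open position in both pictures. The post alone, measured from the top view, read 1.52 rad instead of 1.571.
- **Loading the bottle:** My first try, sliding it while gripped, caught on the lowered door in front of the lane. It tipped the bottle forward by several degrees (roughly 6–10°), so "upright the whole way" did not hold there. A second, lower grip also began to catch, so I let go. The bottle settled upright each time. I then pushed it low from behind with the fingertips, through the lane to the back stop. It was upright in the picture at the lane mouth and when home, and it was never lifted over the rails or the lever. The fingertips stopped at the expected spot twice, under a light push.
- **Shutting the lever:** I swung it back until the push in that direction reached about 14 N, then released it and backed off.
- **Last checks:** The bottle's outline fits the home position to about 1 mm, and the lever lies across the lane at its fully shut position to about 1 pixel. The other bottles, the ramekin and the nipple show no shift between the first and last top pictures.

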